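# Change the filter in the beam with sprung filter slides

### The job

Change the filter in the light beam from amber to green: press down the amber unit's round release button so that the amber slide springs fully out, and push the green slide by its thumb plate in past its stop pin and let it go, so that it springs back and stays latched at its mid position. Leave the loose things on the bench where they are.

Things in the scene. Friction and masses are not known exactly. Their poses are not given: they have to be found in the camera images.
- amber_unit: Fixed unit with the amber filter, clamped on the rail; amber thumb plate, button and lid chip. Grey housing 92 x 36 x 50 mm, top 121 mm above the bench, steel latch bracket on its front. Origin on the rail's top (35 mm up) under the light beam; x: the way its slide is pushed in, y along the rail. The two units stand in either order, 100-160 mm apart, turned with the rail up to 15 degrees.
- amber_slide (a joint): Travel of the slide along the unit's +x, m: 0 fully out, 0.026 latched at mid position (filter in the beam), 0.036 inner stop. A spring drives it out (3 N at 0, 7 N at 0.036; pushing in takes 10 N at most). Let go short of 0.026 it springs back to 0; once pushed past 0.028 the stop pin snaps up behind its tooth and it comes back to rest at 0.026. Starts latched at 0.026.
- amber_plate (a point): Centre of the front (-x) face of the amber thumb plate on the slide's end, where it is pushed. Upright plate 8 mm thick (x), 30 mm wide, 34 mm high, centre 95 mm above the bench; axes as the unit's. It lies 120 mm in front (-x) of the unit's origin with the slide out, 94 mm latched, 84 mm at the inner stop, where its back is still 10 mm clear of the latch bracket.
- amber_pin (a joint): How far the stop pin, with the release button on top of it, is pressed down, m: 0 up (sprung), 0.008 fully down (about 3 N; up to 5 N when the slide is latched). Pressed beyond 0.006 it frees a latched slide, which springs out by itself. It also dips by itself for a moment as the slide's tooth passes over it on the way in.
- amber_button (a point): Centre of the top of the amber round release button, diameter 24 mm, 56 mm in front (-x) of the unit's origin, 141 mm above the bench when up; the highest part of the unit. Pressed straight down; springs back up.
- green_unit: Fixed unit with the green filter, clamped on the rail; green thumb plate, button and lid chip. Grey housing 92 x 36 x 50 mm, top 121 mm above the bench, steel latch bracket on its front. Origin on the rail's top (35 mm up) under the light beam; x: the way its slide is pushed in, y along the rail. The two units stand in either order, 100-160 mm apart, turned with the rail up to 15 degrees.
- green_slide (a joint): Travel of the slide along the unit's +x, m: 0 fully out, 0.026 latched at mid position (filter in the beam), 0.036 inner stop. A spring drives it out (3 N at 0, 7 N at 0.036; pushing in takes 10 N at most). Let go short of 0.026 it springs back to 0; once pushed past 0.028 the stop pin snaps up behind its tooth and it comes back to rest at 0.026. Starts fully out at 0.
- green_plate (a point): Centre of the front (-x) face of the green thumb plate on the slide's end, where it is pushed. Upright plate 8 mm thick (x), 30 mm wide, 34 mm high, centre 95 mm above the bench; axes as the unit's. It lies 120 mm in front (-x) of the unit's origin with the slide out, 94 mm latched, 84 mm at the inner stop, where its back is still 10 mm clear of the latch bracket.
- green_pin (a joint): How far the stop pin, with the release button on top of it, is pressed down, m: 0 up (sprung), 0.008 fully down (about 3 N; up to 5 N when the slide is latched). Pressed beyond 0.006 it frees a latched slide, which springs out by itself. It also dips by itself for a moment as the slide's tooth passes over it on the way in.
- green_button (a point): Centre of the top of the green round release button, diameter 24 mm, 56 mm in front (-x) of the unit's origin, 141 mm above the bench when up; the highest part of the unit. Pressed straight down; springs back up.
- optical_rail: Fixed aluminium optical rail 620 mm long (its y), 80 mm wide, 35 mm high; origin at its middle on the bench, x away from the robot, the same way as the units' x. At y +170 to +300 mm a lamp housing (156 mm high, x within 55 mm; snout in to y +139 mm), at y -170 to -300 mm a spectrometer (152 mm high, x -93 to +85 mm; slit tube in to y -139 mm).
- solvent_bottle: Loose white plastic bottle, diameter 56 mm, 125 mm high, standing in front of the lamp housing; origin at the centre of its underside, z up. To be left alone.
- electrode_box: Loose white and dark red box 60 x 95 x 32 mm lying in front of the spectrometer; origin at the centre of its underside. To be left alone.
- spare_filter: Loose blue filter in a black ring, diameter 38 mm, 10 mm high, lying behind the rail; origin at the centre of its underside. To be left alone.
- driver: Loose screwdriver 150 mm long, under 35 mm high, red handle, lying on the bench in front of the units; origin near its middle, on the bench. To be left alone.

How it is judged:
By the outcome, as a careful person would: the job done as asked, in the order asked, and still so for the second after the job is handed in, with the robot touching nothing.
It also fails if it takes over 35 s, if anything falls off the work surface, if the arm or the gripper's body presses on something with over 40 N, if the wrist force passes 120 N, or if a joint passes its speed limit or range.

### The arm

A 7-joint arm with a two-finger parallel gripper is mounted at the origin on the work surface. World frame = base frame: x ahead of the robot, y to its left, z up, the work surface at z = 0. Lengths are in m, angles in rad, forces in N, time in s.
With the tool pointing down it reaches from about 0.425 to 0.825 m from the base axis. Payload 3.6 kg.
Tool frame: the origin (TCP) lies on the centre line of the jaws, within the pads' length; the fingertips stand 8 mm ahead of it and the grasp point (between the pads) lies 11 mm behind it; y points along the fingers, x is the direction in which the jaws open and shut, and the axes are right-handed (so a half turn about y gives the same grasp; the last joint's range is limited). The gripper opens to 93 mm and grips with 3 to 60 N. Pads are 15 mm wide; open, the fingers measure 128 mm over their backs; the gripper's body (75 mm by 188 mm) begins 65 mm behind the grasp point.
Start: joints at [1.262, 0.615, -0.013, 1.423, 0.008, 1.103, -0.04], TCP at [0.181, -0.624, 0.188] pointing down, gripper open.
Joint ranges: [-3.12, 3.12], [-0.3, 2.06], [-1.34, 1.32], [0.26, 2.42], [-1.36, 4.5], [0.01, 1.98], [-2.84, 2.84]. Speed limits (rad/s): [2.79, 2.79, 3.14, 3.14, 3.14, 3.14, 3.14].

### API

Orientations are given as a unit quaternion [w, x, y, z].
In Python, from station import get_obs, optics, manip gives the robot as it stands. The module is installed in compiled form; this text tells all that it offers.
- The arm moves only by the shell command python3 -m creep 'ROWS' [FORCE]. ROWS is JSON, a list of rows, each a list of 7 numbers: the shift along the tool's x, y, z in mm, then the turn, a rotation vector about the tool's x, y, z in degrees, then the closure, from -1 (fully open) to 1 (shut), so that 0 is half open. In form: [[dx, dy, dz, wx, wy, wz, jaw], ...]. A call has 1 to 12 rows; each row shifts and turns the commanded pose from where the row before left it, along the tool's axes as they then stand; what a row does not reach is not made up. A row lasts 1/12 s, in which the tool goes at most 41.7 mm and 7.16 degrees, less where a joint would pass 70% of its speed; a pose out of reach is approached as far as the arm can. A call is refused whole if a number of a shift passes 41.7 or a number of a turn 7.16, either way. A call with a gripper value outside its range is refused whole. The fingers move at their own pace and stop on an object; FORCE is the grip in N (left out, the last holds). Time passes only in rows, so rows that do not move let the fingers close. It gives the time, the measured TCP pose, the force and the opening at its end, in the units of the state.
- get_obs(): the state, without advancing time (a new reading comes with each control period).
- optics.snapshot(name): name is "scene" or "top"; returns (picture, depth): 420x560x3 uint8, red, green, blue; 420x560 float32, m along the optical axis (not along the pixel's ray), 0 where there is no reading.
- optics.calibration(name): a dict with "vfov" (degrees; the focal length in pixels is half the picture's height over the tangent of half this angle, whatever the lens; pixels are square), "cx", "cy" (the principal point, pixels), "k1" (the pictures are not rectified: a ray, as slopes to the right and down, at radius r is drawn at 1 + k1 r^2 times it, then the intrinsics apply), "cam_to_world" (4x4, takes a point from camera to world coordinates). Camera axes: x right, y down, z forward; pixel columns grow to the right and rows downward; lengths in m; the calibration is good to about 2 mm. A picture is of the moment at which its call begins. calibration takes no time and is no camera call.
- manip.job_done(): hands the job in, once; it reports no verdict.
The state is a dict: "clock": time; "q": joint angles; "joint_velocities": joint speeds; "tau": joint torques, N m; "tcp_pos": TCP position; "ee_rot": TCP orientation; "force": force on the tool from outside, world axes, zero at the start; "ft_torque": the same for the moment, N m; "finger_gap": opening from 0.0 (shut) to 1.0 (fully open).
Only numpy, scipy, OpenCV 4.12 (cv2) and the standard library are available. Lean on these libraries where they do the work, as an engineer would, in place of code of your own. Each camera call takes 0.05 s, during which the arm holds its last target. There are 200 camera calls.

## Working session

There is one attempt and no reset: what is moved stays moved. The work goes in short steps, Python scripts to look and compute and a shell command to move; the robot and the scene stay as the last step left them, time stands still between calls to the robot, and variables do not carry over. Pictures are saved under pics/ and viewed, about 8 in all and at most 12, crops included, and the job is handed in when it is done.

```bash
mkdir -p pics; cat > h.py <<'E'
import numpy as np, cv2
from station import get_obs, optics, manip
def snap(n,f=None):
    p,d=optics.snapshot(n)
    if f: cv2.imwrite('pics/'+f,cv2.cvtColor(p,cv2.COLOR_RGB2BGR))
    return p,d
def ray(n,u,v):
    c=optics.calibration(n); f=210/np.tan(np.radians(c['vfov'])/2)
    K=np.array([[f,0,c['cx']],[0,f,c['cy']],[0,0,1.]])
    x,y=cv2.undistortPoints(np.array([[[u,v]]],float),K,np.array([c['k1'],0,0,0.]))[0,0]
    T=np.array(c['cam_to_world']); return T[:3,3],T[:3,:3]@np.array([x,y,1.])
def onz(n,u,v,z):
    o,d=ray(n,u,v); return o+d*(z-o[2])/d[2]
def pt(n,u,v,depth):
    o,d=ray(n,u,v); return o+d*depth
E
python3 - <<'E'
from h import *
np.set_printoptions(precision=4,suppress=True)
for n in('top','scene'):
    snap(n,n+'1.png'); print(n,optics.calibration(n))
print(get_obs())
E
```

```text
top {'vfov': 52.62464291705176, 'cx': 279.1669529758363, 'cy': 209.08456733298692, 'k1': -0.12242030655504449, 'cam_to_world': array([[-0.0007, -0.9854,  0.1703,  0.4403],
       [-1.    ,  0.0008,  0.0006,  0.0083],
       [-0.0007, -0.1703, -0.9854,  0.9014],
       [ 0.    ,  0.    ,  0.    ,  1.    ]])}
scene {'vfov': 53.71977658867317, 'cx': 272.566068803027, 'cy': 211.56424231126311, 'k1': -0.0549118193973705, 'cam_to_world': array([[ 0.0483,  0.561 , -0.8264,  1.2022],
       [ 0.9988, -0.0344,  0.035 , -0.0522],
       [-0.0088, -0.8271, -0.562 ,  0.5464],
       [ 0.    ,  0.    ,  0.    ,  1.    ]])}
{'clock': 0.1, 'q': array([ 1.2625,  0.6159, -0.0126,  1.4247,  0.0081,  1.1034, -0.0404]), 'joint_velocities': array([ 0.0008, -0.0028,  0.0009, -0.0051,  0.0002, -0.0019,  0.0018]), 'tau': array([  0.0006, -46.0045,   0.2101, -16.6246,  -0.0611,   0.0169,
         0.0001]), 'tcp_pos': array([ 0.1805, -0.6236,  0.187 ]), 'ee_rot': array([ 0.5657, -0.5648,  0.4255, -0.4242]), 'force': array([0.9257, 0.097 , 0.4573]), 'ft_torque': array([-0.0081,  0.0059,  0.0156]), 'finger_gap': 0.9992225423569168}
```

View pics/top1.png

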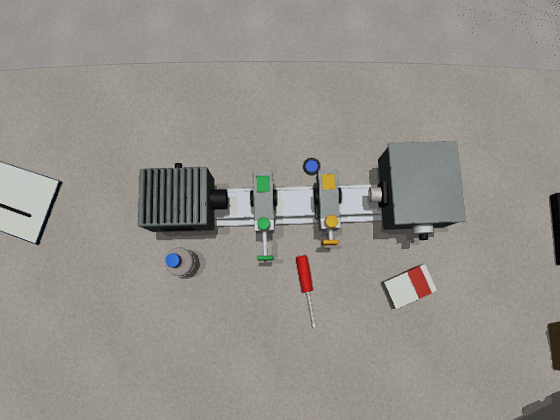

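View pics/scene1.png

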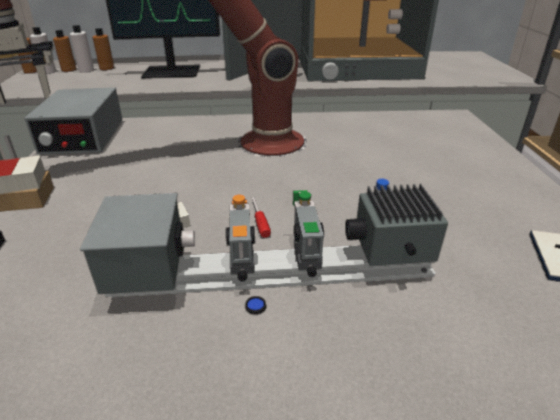

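The top view shows the green button near (264,224) and its plate at (265,258), slide out. The amber button is near (332,221) and its plate at (331,242), latched. The driver lies between and in front of them. Next I measure these points.

```bash
python3 - <<'E'
from h import *
from scipy.spatial.transform import Rotation as R
np.set_printoptions(precision=4,suppress=True)
for n in('top','scene'):
    p,d=snap(n); h=cv2.cvtColor(p,cv2.COLOR_RGB2HSV)
    for c,lo,hi in(('green',(50,120,50),(75,255,255)),('amber',(12,170,90),(26,255,255))):
        m=cv2.inRange(h,lo,hi); k,_,st,ce=cv2.connectedComponentsWithStats(m)
        for i in range(1,k):
            u,v=ce[i]
            if st[i,4]>25 and 120<u<460 and 150<v<300:
                print(n,c,ce[i],st[i],'z.141',onz(n,u,v,.141),'z.112',onz(n,u,v,.112),'z.121',onz(n,u,v,.122),'depth',pt(n,u,v,d[int(v),int(u)]))
o=get_obs(); print(R.from_quat(o['ee_rot'],scalar_first=True).as_matrix(),o['tcp_pos'])
E
```

```text
top green [262.381  183.3069] [256 176  13  16 189] z.141 [0.6198 0.0395 0.141 ] z.112 [0.6266 0.0407 0.112 ] z.121 [0.6243 0.0403 0.122 ] depth [0.6243 0.0403 0.1219]
top green [263.3083 223.225 ] [258 217  12  13 120] z.141 [0.5458 0.0374 0.141 ] z.112 [0.5498 0.0385 0.112 ] z.121 [0.5484 0.0381 0.122 ] depth [0.5458 0.0374 0.1406]
top green [265.  257.5] [258 256  15   4  60] z.141 [0.484  0.0341 0.141 ] z.112 [0.4857 0.035  0.112 ] z.121 [0.4851 0.0347 0.122 ] depth [0.4856 0.035  0.113 ]
top amber [328.0549 181.2439] [322 174  13  15 164] z.141 [ 0.6237 -0.0814  0.141 ] z.112 [ 0.6307 -0.0848  0.112 ] z.121 [ 0.6282 -0.0836  0.122 ] depth [ 0.6283 -0.0837  0.1217]
top amber [331.1207 221.1638] [326 215  12  13 116] z.141 [ 0.5494 -0.0854  0.141 ] z.112 [ 0.5536 -0.089   0.112 ] z.121 [ 0.5521 -0.0877  0.122 ] depth [ 0.5493 -0.0853  0.1417]
top amber [330.25   241.5167] [323 240  16   4  60] z.141 [ 0.5124 -0.0831  0.141 ] z.112 [ 0.5152 -0.0866  0.112 ] z.121 [ 0.5142 -0.0854  0.122 ] depth [0.4403 0.0083 0.9014]
scene green [301.325  195.1833] [294 191  16   9 120] z.141 [0.5555 0.0286 0.141 ] z.112 [0.5092 0.0344 0.112 ] z.121 [0.5252 0.0324 0.122 ] depth [0.5524 0.029  0.1391]
scene green [310.7565 226.9652] [304 222  15  10 115] z.141 [0.6549 0.0337 0.141 ] z.112 [0.6158 0.0398 0.112 ] z.121 [0.6293 0.0377 0.122 ] depth [0.6233 0.0386 0.1175]
scene amber [238.5802 199.5679] [233 196  13   8  81] z.141 [ 0.5634 -0.0869  0.141 ] z.112 [ 0.5177 -0.0894  0.112 ] z.121 [ 0.5334 -0.0885  0.122 ] depth [ 0.5569 -0.0872  0.1369]
scene amber [239.5727 230.9091] [234 226  12  10 110] z.141 [ 0.6587 -0.0834  0.141 ] z.112 [ 0.6199 -0.0856  0.112 ] z.121 [ 0.6333 -0.0849  0.122 ] depth [ 0.6297 -0.0851  0.1194]
[[ 0.2781 -0.0005  0.9605]
 [-0.9605  0.0015  0.2781]
 [-0.0016 -1.     -0.    ]] [ 0.1806 -0.6239  0.1873]
```

Both units face about +2° yaw. The amber button top is at (0.549,-0.085,0.141) and the green plate face at about (0.482,0.035). The heights agree with the sizes given. I'll turn the tool, close the jaws and move over the amber button.

```bash
python3 -m creep '[[0,-10,0,0,7.05,0,1],[0,-10,0,0,7.05,0,1],[-32.8,0,24.2,0,0,0,1],[-32.8,0,24.2,0,0,0,1],[-32.8,0,24.2,0,0,0,1],[-32.8,0,24.2,0,0,0,1],[-32.8,0,24.2,0,0,0,1],[-32.8,0,24.2,0,0,0,1],[-32.8,0,24.2,0,0,0,1],[-32.8,0,24.2,0,0,0,1],[-32.8,0,24.2,0,0,0,1],[-32.8,0,24.2,0,0,0,1]]' 20
python3 -m creep '[[-32.8,0,24.2,0,0,0,1],[-32.8,0,24.2,0,0,0,1],[-32.8,0,24.2,0,0,0,1],[-32.8,0,24.2,0,0,0,1],[-20,0,14,0,0,0,1],[0,0,0,0,0,0,1],[0,0,0,0,0,0,1],[0,0,0,0,0,0,1]]'
cat >rel.py <<'E'
from h import *
import sys
from scipy.spatial.transform import Rotation as R
np.set_printoptions(precision=4,suppress=True)
o=get_obs(); M=R.from_quat(o['ee_rot'],scalar_first=True).as_matrix()
print(o['clock'],o['tcp_pos'],'f',o['force'],'gap',o['finger_gap']); print(M)
print('shift mm in tool axes',M.T@(np.array([float(a) for a in sys.argv[1:4]])-o['tcp_pos'])*1000)
E
python3 rel.py .5494 -.0854 .155
```

```text
clock: 1.2
tcp_pos: [0.4116, -0.2861, 0.2082]
ee_rot: [0.509, -0.509, 0.491, -0.491]
force: [1.2, -0.4, 0.2]
finger_gap: 0.192
clock: 1.87
tcp_pos: [0.5154, -0.1341, 0.2078]
ee_rot: [-0.508, 0.509, -0.491, 0.491]
force: [-0.6, -0.6, -0.9]
finger_gap: 0.004
1.8667 [ 0.5154 -0.1341  0.2078] f [-0.5877 -0.6146 -0.8574] gap 0.003503497195013991
[[ 0.0343 -0.0012  0.9994]
 [-0.9994 -0.001   0.0343]
 [ 0.0009 -1.     -0.0012]]
shift mm in tool axes [-47.5493  52.7619  35.6953]
```

```bash
python3 -m creep '[[-24,0,18,0,0,0,1],[-23.5,10,17.7,0,0,0,1],[0,15,0,0,0,0,1],[0,15,0,0,0,0,1],[0,8,0,0,0,0,1],[0,0,0,0,0,0,1],[0,0,0,0,0,0,1]]'
python3 rel.py .5494 -.0854 .1485
python3 - <<'E'
from h import *
a,_=snap('top');b,_=snap('scene')
f=lambda p,u,v:cv2.resize(p[v-60:v+60,u-80:u+80],(640,480),interpolation=2)
cv2.imwrite('pics/c.png',cv2.resize(cv2.cvtColor(np.vstack([f(a,300,220),f(b,270,210)]),4),(400,600)))
E
```

```text
clock: 2.45
tcp_pos: [0.5496, -0.0859, 0.1601]
ee_rot: [-0.508, 0.508, -0.492, 0.492]
force: [0.4, 0.4, -1.4]
finger_gap: 0.006
2.45 [ 0.5496 -0.0859  0.1601] f [ 0.3573  0.391  -1.413 ] gap 0.006409156039907859
[[ 0.0328 -0.0007  0.9995]
 [-0.9995 -0.0006  0.0328]
 [ 0.0006 -1.     -0.0007]]
shift mm in tool axes [-0.4912 11.6219 -0.2027]
```

View pics/c.png

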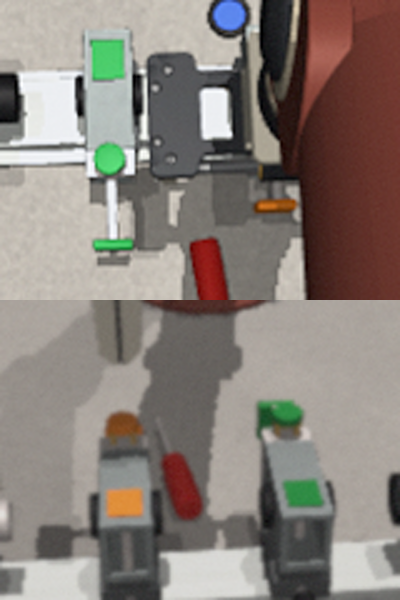

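The crops show the gripper over the amber unit. In the scene view the fingertips, near pixel (237,175), look higher than expected above the button at (238,198). I'll check that with depth.

```bash
python3 - <<'E'
from h import *
np.set_printoptions(precision=4,suppress=True)
p,d=snap('scene','s2.png')
for v in range(155,204,3):
    print(v,[ (p[v,u].tolist(),pt('scene',u,v,d[v,u])) for u in (232,238,242)])
E
```

```text
155 [([119, 113, 103], array([ 0.5604, -0.0934,  0.2297])), ([98, 93, 86], array([ 0.5586, -0.0832,  0.2284])), ([120, 114, 104], array([ 0.5593, -0.0764,  0.2285]))]
158 [([121, 116, 107], array([ 0.5593, -0.0938,  0.2234])), ([85, 83, 76], array([ 0.5583, -0.0836,  0.2226])), ([119, 116, 106], array([ 0.5583, -0.0767,  0.2223]))]
161 [([117, 112, 104], array([ 0.5593, -0.0942,  0.2176])), ([81, 76, 72], array([ 0.558 , -0.0839,  0.2166])), ([119, 114, 104], array([ 0.5592, -0.0769,  0.217 ]))]
164 [([122, 117, 108], array([ 0.5588, -0.0946,  0.2116])), ([73, 70, 64], array([ 0.5572, -0.0843,  0.2104])), ([118, 114, 104], array([ 0.5584, -0.0773,  0.2108]))]
167 [([117, 114, 105], array([ 0.5608, -0.0948,  0.2068])), ([73, 68, 62], array([ 0.5577, -0.0846,  0.2047])), ([119, 114, 104], array([ 0.5579, -0.0776,  0.2046]))]
170 [([119, 113, 103], array([ 0.5625, -0.095 ,  0.2018])), ([71, 69, 65], array([ 0.5583, -0.0848,  0.1992])), ([120, 116, 105], array([ 0.5604, -0.0778,  0.2   ]))]
173 [([132, 127, 117], array([ 0.5611, -0.0955,  0.1951])), ([77, 73, 69], array([ 0.5564, -0.0853
[... 1055 characters left out ...]
ay([ 0.2987, -0.0912, -0.0016]))]
194 [([172, 165, 158], array([ 0.3113, -0.1162, -0.0018])), ([145, 126, 112], array([ 0.54  , -0.0886,  0.1385])), ([161, 149, 140], array([ 0.3107, -0.0911, -0.0031]))]
197 [([156, 141, 128], array([ 0.3236, -0.1158, -0.0029])), ([113, 66, 25], array([ 0.5513, -0.0883,  0.139 ])), ([114, 64, 29], array([ 0.5495, -0.081 ,  0.1376]))]
200 [([139, 115, 100], array([ 0.5512, -0.0998,  0.1328])), ([125, 73, 35], array([ 0.5586, -0.0883,  0.1371])), ([124, 72, 31], array([ 0.5618, -0.0808,  0.1388]))]
203 [([133, 100, 80], array([ 0.5224, -0.1023,  0.1076])), ([126, 79, 42], array([ 0.5635, -0.0883,  0.1337])), ([110, 73, 40], array([ 0.5565, -0.0814,  0.1289]))]
```

View pics/s2.png

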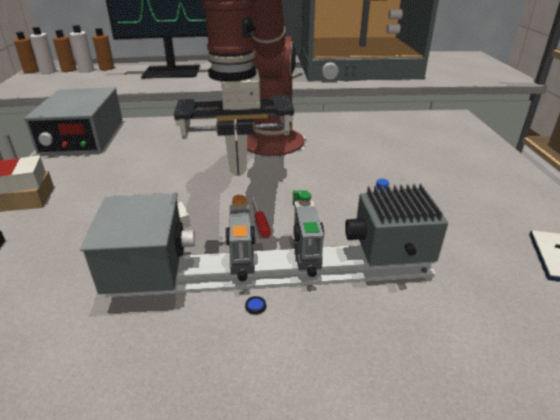

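Pic s2 shows the fingertips clearly above the amber button. Depth puts them at z≈0.191, which is not TCP−8 mm (0.152), though x and y agree. I'll check the state and the whole gripper's height before going down.

```bash
python3 rel.py .5494 -.0854 .1485; python3 - <<'E'
from h import *
np.set_printoptions(precision=4,suppress=True)
for n in('scene','top'):
    p,d=snap(n)
    P=np.array([pt(n,u,v,d[v,u]) for v in range(80,300) for u in range(170,420) if d[v,u]>0])
    s=P[(abs(P[:,0]-.5496)<.1)&(abs(P[:,1]+.086)<.12)&(P[:,2]>.144)&(P[:,2]<.4)]
    for z in np.arange(.145,.36,.01):
        q=s[(s[:,2]>=z)&(s[:,2]<z+.01)]
        if len(q)>2: print(n,round(z,3),len(q),q.min(0)[:2],q.max(0)[:2])
E
```

```text
2.6 [ 0.5507 -0.085   0.1611] f [0.1826 0.9177 0.9894] gap 0.010047008614522488
[[ 0.0343  0.002   0.9994]
 [-0.9994 -0.0004  0.0343]
 [ 0.0005 -1.      0.002 ]]
shift mm in tool axes [ 0.3612 12.6337 -1.3487]Traceback (most recent call last):
  File "<stdin>", line 5, in <module>
  File "h.py", line 15, in pt
    o,d=ray(n,u,v); return o+d*depth
        ~~~^^^^^^^
  File "h.py", line 8, in ray
    c=optics.calibration(n); f=210/np.tan(np.radians(c['vfov'])/2)
ValueError: time passes only in moves, steps and waits
```

```bash
sed -i 's/^def ray/import functools\ncal=functools.lru_cache(optics.calibration)\ndef ray/; s/c=optics.calibration(n)/c=cal(n)/' h.py; python3 - <<'E'
from h import *
np.set_printoptions(precision=4,suppress=True)
n='scene'; p,d=snap(n)
P=np.array([pt(n,u,v,d[v,u]) for v in range(80,300) for u in range(160,320) if d[v,u]>0])
s=P[(abs(P[:,0]-.5496)<.1)&(abs(P[:,1]+.086)<.12)&(P[:,2]>.144)&(P[:,2]<.4)]
for z in np.arange(.145,.36,.01):
        q=s[(s[:,2]>=z)&(s[:,2]<z+.01)]
        if len(q)>2: print(n,round(z,3),len(q),q.min(0)[:2],q.max(0)[:2])
E
```

```text
scene 0.145 160 [ 0.5466 -0.206 ] [ 0.6495 -0.197 ]
scene 0.185 27 [ 0.5454 -0.0939] [ 0.5613 -0.0745]
scene 0.195 82 [ 0.555  -0.0988] [ 0.5642 -0.0706]
scene 0.205 90 [ 0.5559 -0.0999] [ 0.5623 -0.0701]
scene 0.215 96 [ 0.5487 -0.101 ] [ 0.5621 -0.0697]
scene 0.225 99 [ 0.5553 -0.1018] [ 0.5632 -0.0693]
scene 0.235 104 [ 0.5558 -0.1015] [ 0.5622 -0.0688]
scene 0.245 120 [ 0.5406 -0.1025] [ 0.5621 -0.0684]
scene 0.255 108 [ 0.5488 -0.1033] [ 0.5618 -0.0663]
scene 0.265 23 [ 0.5309 -0.1661] [ 0.5859 -0.0029]
scene 0.275 275 [ 0.5138 -0.1702] [0.5897 0.002 ]
scene 0.285 660 [ 0.523  -0.1687] [0.5904 0.0018]
scene 0.295 508 [ 0.5324 -0.175 ] [0.5923 0.0081]
scene 0.305 895 [ 0.5124 -0.1772] [0.5925 0.0098]
scene 0.315 942 [ 0.5143 -0.1786] [0.5898 0.0096]
scene 0.325 237 [ 0.5657 -0.101 ] [ 0.5767 -0.0446]
scene 0.335 257 [ 0.5664 -0.1017] [ 0.5762 -0.0443]
scene 0.345 129 [ 0.5655 -0.1012] [ 0.5871 -0.0443]
scene 0.355 250 [ 0.5776 -0.11  ] [ 0.5886 -0.0442]
```

The whole gripper, tips and body, is about 38 mm higher than `tcp_pos` implies. So I'll use the camera relation, tip z ≈ tcp z + 0.030, and go down guarded by force.

```bash
python3 -m creep '[[0,15,0,0,0,0,1],[0,15,0,0,0,0,1],[0,5,0,0,0,0,1],[0,0,0,0,0,0,1],[0,0,0,0,0,0,1]]'; python3 -m creep '[[0,4,0,0,0,0,1],[0,0,0,0,0,0,1],[0,0,0,0,0,0,1]]'
python3 -m creep '[[0,4,0,0,0,0,1],[0,0,0,0,0,0,1],[0,0,0,0,0,0,1]]'
python3 - <<'E'
from h import *
p,d=snap('scene')
cv2.imwrite('pics/s3.png',cv2.cvtColor(cv2.resize(p[130:270,190:340],(750,600)[::1],interpolation=2),4))
E
python3 rel.py .5494 -.0854 .111
```

```text
clock: 3.12
tcp_pos: [0.5505, -0.0841, 0.1255]
ee_rot: [0.509, -0.509, 0.491, -0.491]
force: [0.4, -0.3, 1.1]
finger_gap: 0.008
clock: 3.37
tcp_pos: [0.5504, -0.0841, 0.1214]
ee_rot: [0.509, -0.509, 0.491, -0.491]
force: [-0.0, -0.4, 0.0]
finger_gap: 0.003
clock: 3.62
tcp_pos: [0.55, -0.084, 0.1169]
ee_rot: [-0.509, 0.509, -0.491, 0.491]
force: [-0.1, 0.8, -1.1]
finger_gap: 0.003
3.6667 [ 0.5502 -0.0841  0.117 ] f [-0.0027 -0.8608  0.7657] gap 0.00366137494513504
[[ 0.0357 -0.0001  0.9994]
 [-0.9994  0.0001  0.0357]
 [-0.0001 -1.     -0.0001]]
shift mm in tool axes [ 1.3003  6.0387 -0.8053]
```

View pics/s3.png

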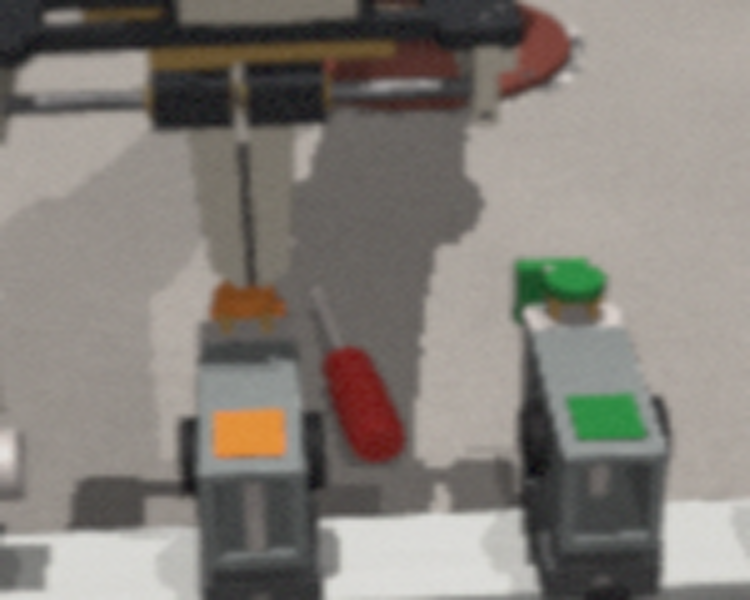

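The picture shows the tips, near (250,280) in the crop, just above the amber button at (248,300) with no contact yet. So the camera relation is right. Now I press in small steps.

```bash
python3 -m creep '[[0,4,0,0,0,0,1],[0,0,0,0,0,0,1]]'; python3 -m creep '[[0,4,0,0,0,0,1],[0,0,0,0,0,0,1]]'; python3 -m creep '[[0,3,0,0,0,0,1],[0,0,0,0,0,0,1]]'
python3 - <<'E'
from h import *
np.set_printoptions(precision=4,suppress=True)
p,d=snap('top'); h=cv2.cvtColor(p,cv2.COLOR_RGB2HSV)
m=cv2.inRange(h,(12,170,60),(26,255,255)); k,_,st,ce=cv2.connectedComponentsWithStats(m)
for i in range(1,k):
    u,v=ce[i]
    if st[i,4]>15 and 300<u<360 and 150<v<300: print(ce[i],st[i],onz('top',u,v,.112))
E
```

```text
clock: 3.83
tcp_pos: [0.5498, -0.084, 0.1125]
ee_rot: [-0.509, 0.509, -0.491, 0.491]
force: [0.4, -0.8, 0.1]
finger_gap: 0.007
clock: 4.0
tcp_pos: [0.5499, -0.084, 0.1085]
ee_rot: [-0.509, 0.509, -0.491, 0.491]
force: [-0.4, 0.5, -0.6]
finger_gap: 0.003
clock: 4.17
tcp_pos: [0.5505, -0.0841, 0.1059]
ee_rot: [0.509, -0.509, 0.491, -0.491]
force: [-0.1, -0.1, 1.7]
finger_gap: 0.003
[328.617  255.5319] [323 254  12   4  47] [ 0.4891 -0.0831  0.112 ]
```

The amber plate has moved to x=0.489, against 0.4894 expected for fully out, so it is released. I'll lift and move in front of the green plate.

```bash
python3 -m creep '[[0,-20,0,0,0,0,1],[0,-20,0,0,0,0,1],[-20,-5,-16,0,0,0,1],[-25,0,-20,0,0,0,1],[-25,0,-20,0,0,0,1],[-25,0,-20,0,0,0,1],[-26.5,0,-20,0,0,0,1],[0,0,0,0,0,0,1],[0,0,0,0,0,0,1]]'
python3 rel.py .450 .0341 .052
python3 - <<'E'
from h import *
np.set_printoptions(precision=4,suppress=True)
p,d=snap('top','t4.png'); h=cv2.cvtColor(p,cv2.COLOR_RGB2HSV)
m=cv2.inRange(h,(12,170,60),(26,255,255)); k,_,st,ce=cv2.connectedComponentsWithStats(m)
for i in range(1,k):
    u,v=ce[i]
    if st[i,4]>15 and 300<u<360 and 150<v<300: print(ce[i],onz('top',u,v,.112),d[int(v),int(u)])
E
```

```text
clock: 4.97
tcp_pos: [0.449, 0.0354, 0.1513]
ee_rot: [0.51, -0.51, 0.49, -0.49]
force: [-0.1, 0.6, 0.3]
finger_gap: 0.003
4.9667 [0.449  0.0354 0.1513] f [-0.1313  0.5559  0.318 ] gap 0.002753794976032982
[[ 0.0398 -0.0002  0.9992]
 [-0.9992  0.0003  0.0398]
 [-0.0004 -1.     -0.0002]]
shift mm in tool axes [ 1.3779 99.3179  1.0088]
[328.092  181.2699] [ 0.6306 -0.0849  0.112 ] 0.8017917
[331.1207 221.1638] [ 0.5536 -0.089   0.112 ] 0.76794547
[331.7059 255.3922] [ 0.4893 -0.0888  0.112 ] 0.78516793
```

The amber slide is still fully out. Now down in front of the green plate.

```bash
python3 -m creep '[[1.2,20,0,0,0,0,1],[0,25,0,0,0,0,1],[0,25,0,0,0,0,1],[0,20,0,0,0,0,1],[0,7,0,0,0,0,1],[0,0,0,0,0,0,1],[0,0,0,0,0,0,1]]'
python3 rel.py .473 .035 .053
python3 - <<'E'
from h import *
np.set_printoptions(precision=4,suppress=True)
p,d=snap('scene'); q,_=snap('top')
cv2.imwrite('pics/s5.png',cv2.cvtColor(np.vstack([cv2.resize(p[130:250,240:400],(400,300),interpolation=2),cv2.resize(q[170:290,200:360],(400,300),interpolation=2)]),4))
E
```

```text
clock: 5.6
tcp_pos: [0.4509, 0.032, 0.0542]
ee_rot: [0.509, -0.508, 0.491, -0.492]
force: [-0.9, 0.1, 0.4]
finger_gap: 0.006
5.6 [0.4509 0.032  0.0542] f [-0.8928  0.0713  0.3801] gap 0.0064462073292914385
[[ 0.0342  0.0005  0.9994]
 [-0.9994 -0.0003  0.0342]
 [ 0.0003 -1.      0.0005]]
shift mm in tool axes [-2.2879  1.2545 22.237 ]
```

View pics/s5.png

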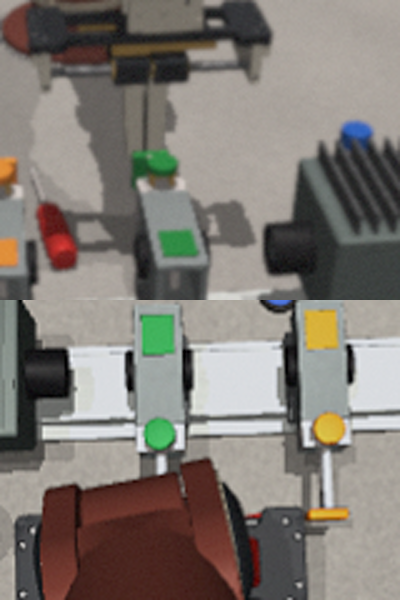

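Fingers are behind the green plate and everything is clear. I'll push along tool z.

```bash
python3 -m creep '[[-2,0,8,0,0,0,1],[0,0,8,0,0,0,1],[0,0,8,0,0,0,1],[0,0,8,0,0,0,1],[0,0,0,0,0,0,1]]'; python3 -m creep '[[0,0,8,0,0,0,1],[0,0,8,0,0,0,1],[0,0,0,0,0,0,1],[0,0,0,0,0,0,1]]'; python3 rel.py .505 .036 .053
```

```text
clock: 6.12
tcp_pos: [0.4821, 0.0359, 0.0541]
ee_rot: [-0.508, 0.509, -0.491, 0.491]
force: [-3.9, -0.4, 3.8]
finger_gap: 0.007
clock: 6.45
tcp_pos: [0.4952, 0.0362, 0.0533]
ee_rot: [-0.507, 0.51, -0.492, 0.49]
force: [-4.9, 0.3, 0.4]
finger_gap: 0.005
6.45 [0.4952 0.0362 0.0533] f [-4.9319  0.3     0.4483] gap 0.005251573890427486
[[ 0.0356 -0.0057  0.9993]
 [-0.9994 -0.0006  0.0356]
 [ 0.0004 -1.     -0.0057]]
shift mm in tool axes [0.5057 0.2566 9.7715]
```

```bash
python3 -m creep '[[0,0,5,0,0,0,1],[0,0,4,0,0,0,1],[0,0,0,0,0,0,1],[0,0,0,0,0,0,1]]'; cat > g.py <<'E'
from h import *
np.set_printoptions(precision=4,suppress=True)
for n in('top','scene'):
  p,d=snap(n); h=cv2.cvtColor(p,cv2.COLOR_RGB2HSV)
  for c,lo,hi in(('green',(50,120,40),(75,255,255)),('amber',(12,170,60),(26,255,255))):
    k,_,st,ce=cv2.connectedComponentsWithStats(cv2.inRange(h,lo,hi))
    for i in range(1,k):
        u,v=ce[i]
        if st[i,4]>15 and 220<u<360 and 170<v<300: print(n,c,ce[i],st[i],onz(n,u,v,.112),pt(n,u,v,d[int(v),int(u)]))
E
python3 g.py
```

```text
clock: 6.78
tcp_pos: [0.5034, 0.0364, 0.0532]
ee_rot: [-0.507, 0.511, -0.493, 0.489]
force: [-5.9, -0.1, 1.8]
finger_gap: 0.007
top green [262.381  183.3069] [256 176  13  16 189] [0.6266 0.0407 0.112 ] [0.625  0.0404 0.119 ]
top amber [328.092  181.2699] [322 174  13  15 163] [ 0.6306 -0.0849  0.112 ] [ 0.6281 -0.0837  0.1222]
top amber [331.0442 221.0531] [326 215  12  13 113] [ 0.5538 -0.0888  0.112 ] [ 0.5499 -0.0855  0.1388]
top amber [330.2154 255.4615] [322 253  17   5  65] [ 0.4892 -0.086   0.112 ] [ 0.4892 -0.086   0.1126]
scene green [304.5479 195.5479] [300 192  10   8  73] [0.511  0.0406 0.112 ] [0.5513 0.0352 0.1374]
scene green [310.819 227.   ] [304 222  15  10 116] [0.6159 0.0399 0.112 ] [0.6258 0.0383 0.1193]
scene amber [239.0248 198.1901] [233 194  13  10 121] [ 0.5127 -0.0886  0.112 ] [ 0.5546 -0.0864  0.1384]
scene amber [239.5321 230.9541] [234 226  12  10 109] [ 0.62   -0.0857  0.112 ] [ 0.6259 -0.0854  0.1164]
```

```bash
python3 -m creep '[[0,0,3,0,0,0,1],[0,0,0,0,0,0,1],[0,0,0,0,0,0,1]]'; python3 -m creep '[[0,0,-6,0,0,0,1],[0,0,-8,0,0,0,1],[0,0,-8,0,0,0,1],[0,0,0,0,0,0,1]]';  python3 -m creep '[[0,0,-15,0,0,0,1],[0,0,-15,0,0,0,1],[0,-10,-5,0,0,0,1],[0,-30,0,0,0,0,1],[0,-30,0,0,0,0,1],[0,-30,0,0,0,0,1],[0,0,0,0,0,0,1]]'
python3 rel.py .3 -.2 .2; python3 g.py
```

```text
clock: 7.13
tcp_pos: [0.506, 0.0365, 0.0532]
ee_rot: [-0.507, 0.511, -0.493, 0.489]
force: [-7.2, 0.3, 1.4]
finger_gap: 0.006
clock: 7.47
tcp_pos: [0.4878, 0.0361, 0.0546]
ee_rot: [0.51, -0.508, 0.49, -0.491]
force: [0.5, -0.0, 0.4]
finger_gap: 0.005
clock: 8.05
tcp_pos: [0.4589, 0.0355, 0.1605]
ee_rot: [0.513, -0.504, 0.487, -0.495]
force: [1.1, -0.2, -0.2]
finger_gap: 0.005
8.05 [0.4589 0.0355 0.1605] f [ 1.0609 -0.1943 -0.2289] gap 0.005091740197055388
[[ 0.0357  0.0161  0.9992]
 [-0.9994  0.0019  0.0356]
 [-0.0013 -0.9999  0.0162]]
shift mm in tool axes [ 229.6587  -42.4497 -166.5481]
top green [262.4149 183.3404] [257 176  12  16 188] [0.6266 0.0406 0.112 ] [0.624  0.0402 0.123 ]
top green [262.5714 220.9206] [258 217  10   8  63] [0.5542 0.0399 0.112 ] [0.5498 0.0387 0.1423]
top amber [328.092  181.2699] [322 174  13  15 163] [ 0.6306 -0.0849  0.112 ] [ 0.6288 -0.084   0.1194]
top amber [331.0696 221.1565] [326 215  12  13 115] [ 0.5536 -0.0889  0.112 ] [ 0.5496 -0.0854  0.1399]
top amber [332.2917 255.4167] [327 253  12   5  48] [ 0.4893 -0.0899  0.112 ] [ 0.4893 -0.09    0.1111]
scene green [303.3956 195.7802] [295 192  16   8  91] [0.5117 0.0382 0.112 ] [0.5516 0.033  0.1371]
scene green [310.819 227.   ] [304 222  15  10 116] [0.6159 0.0399 0.112 ] [0.6283 0.038  0.1212]
scene amber [239.0504 198.1849] [233 194  13  10 119] [ 0.5127 -0.0885  0.112 ] [ 0.5536 -0.0864  0.1378]
scene amber [239.5413 230.9541] [234 226  12  10 109] [ 0.62   -0.0857  0.112 ] [ 0.629  -0.0852  0.1187]
```

Contact vanished by tcp x=0.488, which suggests it latched. I'll move the arm up and aside to check.

```bash
python3 -m creep '[[0,-20,0,0,0,0,1],[30,-10,0,0,0,0,1],[35,0,0,0,0,0,1],[35,0,0,0,0,0,1],[35,0,0,0,0,0,1],[35,0,0,0,0,0,1],[35,0,0,0,0,0,1],[35,0,0,0,0,0,1],[30,0,0,0,0,0,1],[20,0,0,0,0,0,1],[0,0,0,0,0,0,1],[0,0,0,0,0,0,1]]'
python3 g.py | grep top; python3 - <<'E'
from h import *
snap('top','t6.png')
E
```

```text
clock: 9.15
tcp_pos: [0.4626, -0.2558, 0.1828]
ee_rot: [-0.508, 0.508, -0.492, 0.491]
force: [-0.2, 0.7, -0.1]
finger_gap: 0.003
top green [262.381  183.3069] [256 176  13  16 189] [0.6266 0.0407 0.112 ] [0.6242 0.0403 0.1224]
top green [263.3083 223.225 ] [258 217  12  13 120] [0.5498 0.0385 0.112 ] [0.546  0.0375 0.1391]
top green [264.5441 243.7647] [257 242  16   5  68] [0.5112 0.036  0.112 ] [0.5112 0.036  0.1121]
top amber [328.0545 181.2   ] [322 174  13  15 165] [ 0.6307 -0.0848  0.112 ] [ 0.6284 -0.0837  0.1215]
top amber [331.0696 221.1565] [326 215  12  13 115] [ 0.5536 -0.0889  0.112 ] [ 0.5496 -0.0855  0.1396]
top amber [330.2    255.4923] [322 253  17   5  65] [ 0.4892 -0.086   0.112 ] [ 0.4892 -0.086   0.1116]
```

View pics/t6.png

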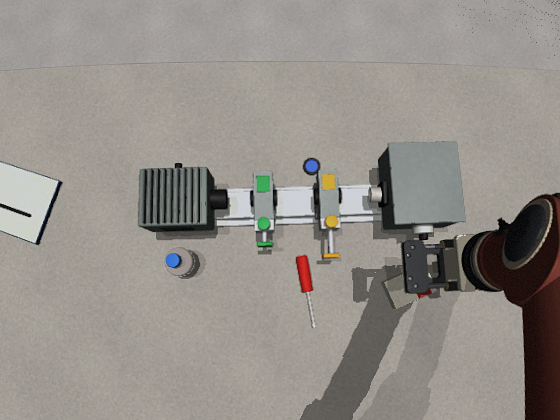

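The picture shows the green plate in at (264,244) and the amber plate out at (330,255). The driver, bottle and spare filter are unmoved, and the arm is clear of everything.

```bash
python3 -c "
from station import manip,get_obs; print(get_obs()['force'],get_obs()['clock']); print(manip.job_done())"
```

```text
[-0.00144775  0.78621521 -0.07769714] 9.3
the job is handed in; nothing more can be done
None
```

The filter change is done and handed in at 9.3 s: the amber slide is fully out and the green slide is latched at mid position.

- **Amber:** I pressed its button first. Its plate then read x = 0.489 m, where fully out should be 0.489 m, and was still there in the last picture.
- **Green:** I pushed its slide in by the thumb plate to about 32–33 mm and backed off. The plate came to rest 25.5 mm further in than it started, against 26 mm when latched.
- **Forces and surroundings:** The pushing force never read above about 7 N. The final picture shows the driver, bottle and spare filter where they were. The electrode box was partly hidden by the gripper in that picture, so I could not confirm it, but the tool only passed well above it. The arm was touching nothing.

**Disagreement:** The camera put the fingertips about 38 mm higher than the reported tool position and the stated 8 mm fingertip offset imply. I went by the camera for heights, and the contact with the button and plate bore that out.

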